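# Back off the rotor nut two turns with a fingertip

### The job

Two microcentrifuges stand on the bench without their lids. On the one with the fixed-angle rotor (the solid drum with a ring of tube holes), loosen the knurled rotor nut by two full turns anticlockwise, rolling a fingertip gently along the outside of its knurled rim and never pinching it between the fingers, and stop there so that it stays on its thread. Leave the nut of the swing-out rotor tight and all the loose things where they lie, and finish clear of everything.

Things in the scene. Friction and masses are not known exactly. Their poses are not given: they have to be found in the camera images.
- drum_machine: white bench microcentrifuge, fixed, lid not fitted: 226 mm wide (y), 240 deep (x), flat deck 105 high, plus a sloped control panel to 165 mm ahead (-x) of the origin; two hinge lugs on the rear edge, to 130 high. Origin: centre of the underside; front to its -x. It carries the fixed-angle rotor
- drum_machine_bowl (a point): centre of the mouth of its open round bowl, at deck height, 10 mm behind the machine's origin: bowl radius 80 mm, blue gasket ring round it standing 4 mm above the deck
- drum_rotor: fixed-angle rotor: plain aluminium drum, 136 mm wide, twelve dark tube holes in its dished top; outer rim 92 mm above the bench, hub top 95. Origin on its axis, on the bowl floor 35 mm above the bench. It cannot turn; its rubber mounts let rotor and nut give sideways, 0.67 mm per N (6 mm at most), and spring back; rigid downwards
- drum_nut_base (a point): the nut to loosen, middle of its underside, 95.5 mm above the bench when tight. Plain aluminium, on top of the fixed-angle rotor's hub: 48 mm over its 30 upright knurl ribs (44 between them), 17 high; ribs 1 to 13 mm above the underside, then a chamfer to a flat top with a stud end in the middle and one dark radial line, along this point's x axis, which turns with the nut
- drum_nut (a joint): the fixed-angle rotor's nut; angle in rad from hand-tight, 0 at the start, growing as it is loosened (anticlockwise from above), 6.283 a turn. It stays where it is left; about 1.3 N along the rim turns it; it rises 2 mm a turn. Thread ends at four turns.
- swing_machine: a second, identical machine with the swing-out rotor: a dark four-armed cross carrying four round black buckets, 40 mm wide, tops 90 mm above the bench. Same origin and axes
- swing_nut_base (a point): middle of the underside of the other, identical nut, on the swing-out rotor's hub
- swing_nut (a joint): the swing-out rotor's nut: angle in rad, 0 when tight (as at the start), growing anticlockwise as it is loosened
- spare_nut: loose spare nut, identical, 48 mm wide and 17 high, lying on the bench between or before the machines; origin in the middle of its underside
- screwdriver: black-handled screwdriver, 190 mm, lying on the bench to the robot's left; origin under its middle, x along it
- wrench: steel spanner, 170 mm, lying to the robot's right; origin under its middle, x along it
- sleeve: small black plastic tube sleeve, 27 mm wide, 34 high, standing on the front left deck corner (-x, +y) of the fixed-angle machine; origin at its underside
- spare_bucket: round black spare rotor bucket, 40 mm wide, 45 high, standing on the bench between the machines; origin at its underside
- cleaner: white plastic bottle, 58 mm wide, 140 high, standing to the robot's right; origin at its underside
- parts_tray: grey open tray 170 x 110 x 30 mm with small steel parts, to the robot's left; origin at its underside

How it is judged:
By the outcome, as a careful person would: the job done as asked, in the order asked, and still so for the second after the job is handed in, with the robot touching nothing.
It also fails if it takes over 64 s, if anything falls off the work surface, if the arm or the gripper's body presses on something with over 40 N, if the wrist force passes 120 N, or if a joint passes its speed limit or range.

### The arm

A 6-joint arm with a two-finger parallel gripper is mounted at the origin on the work surface. World frame = base frame: x ahead of the robot, y to its left, z up, the work surface at z = 0. Lengths are in m, angles in rad, forces in N, time in s.
With the tool pointing down it reaches from about 0.375 to 0.975 m from the base axis. Payload 3.8 kg.
Tool frame: the origin (TCP) lies between the finger pads, 19 mm behind the fingertips; this is the grasp point; z points along the fingers, y is the line along which they close (so a half turn about z gives the same grasp; the last joint's range is limited). The gripper opens to 85 mm and grips with 20 to 120 N. Pads are 22 mm wide; open, the fingers measure 114 mm over their backs; the gripper's body (76 mm by 85 mm) begins 54 mm behind the grasp point. The pads swing forward as they close: fully open they stand 13 mm farther back than shut.
Start: joints at [-1.155, 0.264, 1.604, -0, 1.274, -0.037], TCP at [0.295, -0.607, 0.25] pointing down, gripper open.
Joint ranges: [-2.63, 2.63], [-0.94, 2.18], [0.31, 2.57], [-1.31, 4.45], [0, 2.66], [-2.55, 2.55]. Speed limits (rad/s): [2.57, 2.57, 3.14, 3.14, 3.14, 3.14].

### API

Orientations are given as a rotation vector (axis times angle).
In Python, from workcell import bot, read_camera, camera_info, ticket gives the robot as it stands.
- The arm moves only by the tool servo_tool, never from a script. Its argument "targets" is a list of rows, each an object of numbers: "hand": the closure, from -1 (fully open) to 1 (shut); "x", "y", "z": the shift along the tool's x, y, z as a fraction of full scale; "roll": the turn about the tool's z as a fraction of full scale. In form: [{"hand": .., "x": .., "y": .., "z": .., "roll": ..}, ...]. A call has 1 to 10 rows; each row is the pose to reach, as a shift and turn from the pose commanded when the call began, along the tool's axes at that moment, turning the shorter way round; what a row does not reach only later rows make up. Full scale, the value 1, is 50 cm for a shift and 180 degrees for a turn. A row lasts 1/12 s, in which the tool goes at most 41.7 mm and 7.16 degrees, less where a joint would pass 70% of its speed; a pose out of reach is approached as far as the arm can. A call with a number of a shift or a turn outside -1 to 1 is refused whole. A call with a gripper value outside its range is refused whole. The fingers move at their own pace and stop on an object; "grip_force" is the grip in N (left out, the last holds). Time passes only in rows, so rows that repeat a pose let the fingers close. It gives the time, the measured TCP pose, the force, the opening and the grip force at its end, in the units of the state.
- bot.read_state(): the state, without advancing time (a new reading comes with each control period).
- read_camera(name): name is "scene" or "side" or "wrist"; returns the picture (420x560x3 uint8, red, green, blue); there is no depth.
- camera_info(name): a dict with "fx", "fy", "cx", "cy" (pixels), "eye" and "orientation" of the camera in the world; the wrist camera has in their place "T_tool_cam" (4x4, takes a point from camera to tool coordinates, whose origin is the TCP and whose axes are the flange's). Camera axes: x right, y down, z forward; pixel columns grow to the right and rows downward; lengths in m; the calibration is good to about 2 mm. A picture is of the moment at which its call begins: read the wrist's pose just before it. camera_info takes no time and is no camera call.
- ticket.finish_job(): hands the job in; it is judged then, once.
The state is a dict: "time": time; "q": joint angles; "joint_vel": joint speeds; "joint_torque": joint torques, N m; "tool_pos": TCP position; "tcp_rot": TCP orientation; "wrist_force": force on the tool from outside, world axes, zero at the start; "torque": the same for the moment, N m; "width": opening from 0.0 (shut) to 1.0 (fully open); "grip_force": force on a finger pad.
Only numpy, scipy, OpenCV 4.12 (cv2) and the standard library are available. Lean on these libraries where they do the work, as an engineer would, in place of code of your own. Each camera call takes 0.05 s, during which the arm holds its last target. There are 200 camera calls.

## Working session

There is one attempt and no reset: what is moved stays moved. The work goes in short steps, Python scripts to look and compute and a tool call to move; the robot and the scene stay as the last step left them, time stands still between calls to the robot, and variables do not carry over. Pictures are saved under pics/ and viewed, at most 10 in all, crops included, and the job is handed in when it is done.

Besides the shell and the picture viewer there is one more tool, called after "Call:" as name(argument=value, ...), one argument or row to a line, values as JSON. servo_tool: Moves the arm, as the interface text tells. Its arguments: {"type":"object","properties":{"targets":{"type":"array"},"grip_force":{"type":"number"}},"required":["targets"]}

```bash
mkdir -p pics; ls; python3 - <<'E'
from workcell import bot, read_camera, camera_info
import cv2,numpy as np
a=read_camera("scene");b=read_camera("side")
for n in("scene","side","wrist"):print(n,camera_info(n))
s=bot.read_state();print(s)
cv2.imwrite("pics/scene0.png",a[:,:,::-1]);cv2.imwrite("pics/side0.png",b[:,:,::-1])
E
```

```text
pics
scene {'fx': 498.9639482911262, 'fy': 498.9639482911262, 'cx': 276.8835647749952, 'cy': 209.93702977717479, 'eye': array([ 1.48488964, -0.42194002,  1.08913263]), 'orientation': array([-1.96774838, -1.35607665,  0.57972161])}
side {'fx': 401.0442692621363, 'fy': 401.0442692621363, 'cx': 281.66778581421846, 'cy': 208.85182324178092, 'eye': array([0.06156756, 0.69842306, 0.98907007]), 'orientation': array([-0.7068441 ,  2.64161893, -1.06704765])}
wrist {'fx': 362.588564088787, 'fy': 362.588564088787, 'cx': 279.0934970202329, 'cy': 212.64189353528337, 'T_tool_cam': array([[-6.05908632e-04, -9.62302577e-01, -2.71980485e-01,
         6.87830495e-02],
       [ 9.99999434e-01, -3.45224051e-04, -1.00631593e-03,
         5.32645138e-04],
       [ 8.74486211e-04, -2.71980941e-01,  9.62302241e-01,
        -1.23753392e-01],
       [ 0.00000000e+00,  0.00000000e+00,  0.00000000e+00,
         1.00000000e+00]])}
{'time': 0.1, 'q': array([-1.15492280e+00,  2.64696785e-01,  1.60525654e+00,  2.68185193e-07,
        1.27374417e+00, -3.69173954e-02]), 'joint_vel': array([-0.00105838, -0.00128346, -0.00338117, -0.00084187,  0.00060857,
        0.00014298]), 'joint_torque': array([ 6.79843615e-04, -5.16705322e+01, -3.68590379e+01, -6.82872314e-05,
        6.27639267e-03, -4.44943240e-06]), 'tool_pos': array([ 0.29502396, -0.60639537,  0.24876341]), 'tcp_rot': array([-3.05941043e+00, -7.04717933e-01,  6.21921986e-04]), 'wrist_force': array([0.26002936, 0.24470783, 0.02519394]), 'torque': array([ 0.04091062, -0.03969535, -0.01948368]), 'grip_force': 0.0, 'width': 1.000217142771089}
```

View pics/scene0.png

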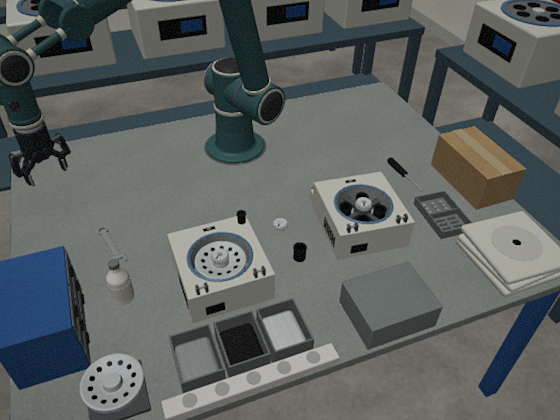

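View pics/side0.png

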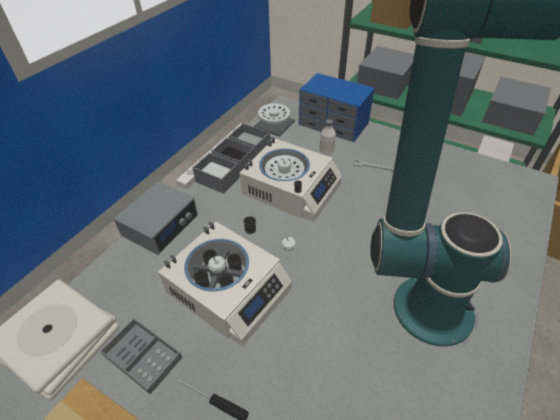

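Scene view: drum nut at about (221,257), swing nut (363,203), sleeve (241,216), spare nut (280,224). Side view: drum nut at about (285,166), swing nut (217,264).

```bash
cat > h.py <<'E'
from workcell import bot, read_camera, camera_info
import cv2,numpy as np
from scipy.spatial.transform import Rotation as R
def pose(name,s=None):
    c=camera_info(name)
    if name!="wrist": return c,np.array(c['eye']),R.from_rotvec(c['orientation']).as_matrix()
    s=s or bot.read_state();T=np.array(c['T_tool_cam']);A=R.from_rotvec(s['tcp_rot']).as_matrix()
    return c,s['tool_pos']+A@T[:3,3],A@T[:3,:3]
def onz(name,uv,z,s=None):
    c,e,M=pose(name,s);d=M@np.array([(uv[0]-c['cx'])/c['fx'],(uv[1]-c['cy'])/c['fy'],1]);return e+d*(z-e[2])/d[2]
def proj(name,p,s=None):
    c,e,M=pose(name,s);q=M.T@(np.array(p)-e);return np.array([c['fx']*q[0]/q[2]+c['cx'],c['fy']*q[1]/q[2]+c['cy']])
def shift(p):  # world displacement -> tool fractions
    s=bot.read_state();return R.from_rotvec(s['tcp_rot']).as_matrix().T@(np.array(p)-s['tool_pos'])/0.5
E
python3 - <<'E'
from h import *
a=onz("scene",(221,257),.1125);b=onz("side",(285,163),.1125);print(a,b)
print("swing",onz("scene",(363,203),.1125),onz("side",(217,264),.1125))
p=(a+b)/2
s=bot.read_state();print(R.from_rotvec(s['tcp_rot']).as_matrix())
# corners of deck
for uv in [(168,232),(257,218),(274,284),(182,307)]:print(onz("scene",uv,.105))
p[2]=.25;print(shift(p))
E
```

```text
[ 0.61880323 -0.22982779  0.1125    ] [ 0.59873804 -0.22730103  0.1125    ]
swing [0.56040241 0.22152037 0.1125    ] [0.54568456 0.23265373 0.1125    ]
[[ 8.99229711e-01  4.37475948e-01 -8.50100067e-04]
 [ 4.37476767e-01 -8.99227652e-01  1.92553978e-03]
 [ 7.79438539e-05 -2.10340161e-03 -9.99997785e-01]]
[ 0.47175185 -0.33916312  0.105     ]
[ 0.50458994 -0.08965088  0.105     ]
[ 0.7458098  -0.12986792  0.105     ]
[ 0.73373915 -0.36137047  0.105     ]
[ 0.89484538 -0.40500405 -0.00155154]
```

Call:
servo_tool(
  targets=[
    {"hand": 1,"x": 0.08,"y": -0.036,"z": 0},
    {"hand": 1,"x": 0.16,"y": -0.072,"z": 0},
    {"hand": 1,"x": 0.24,"y": -0.108,"z": 0},
    {"hand": 1,"x": 0.32,"y": -0.144,"z": 0},
    {"hand": 1,"x": 0.4,"y": -0.18,"z": 0},
    {"hand": 1,"x": 0.48,"y": -0.217,"z": 0},
    {"hand": 1,"x": 0.56,"y": -0.253,"z": 0},
    {"hand": 1,"x": 0.64,"y": -0.29,"z": 0},
    {"hand": 1,"x": 0.72,"y": -0.326,"z": 0},
    {"hand": 1,"x": 0.8,"y": -0.362,"z": 0},
  ],
)

```text
invalid input
```

Call:
servo_tool(
  targets=[
    {"hand": 1,"x": 0.07,"y": -0.03},
    {"hand": 1,"x": 0.095,"y": -0.043},
    {"hand": 1,"x": 0.095,"y": -0.043},
    {"hand": 1,"x": 0.095,"y": -0.043},
    {"hand": 1,"x": 0.095,"y": -0.043},
  ],
)

```text
invalid input
```

```bash
python3 - <<'E'
from h import *
s=bot.read_state();a=read_camera("wrist");cv2.imwrite("pics/w1.png",a[:,:,::-1])
print(s['tool_pos'],s['tcp_rot'],s['width'],s['time'],s['q'],s['wrist_force'])
for p in [(0.609,-.229,.1125)]:print(proj("wrist",p,s))
A=R.from_rotvec(s['tcp_rot']).as_matrix()
print("tip",[proj("wrist",s['tool_pos']+A@np.array(v),s) for v in [(0,0,.019),(0,0,.006),(.011,0,.019),(-.011,0,.019)]])
E
```

```text
[ 0.29502396 -0.60639537  0.24876341] [-3.05941043e+00 -7.04717933e-01  6.21921986e-04] 1.000217142771089 0.1 [-1.15492280e+00  2.64696785e-01  1.60525654e+00  2.68185193e-07
  1.27374417e+00 -3.69173954e-02] [0.26002936 0.24470783 0.02519394]
[-216.83011263 -854.32252387]
tip [array([278.24306614, 276.21130789]), array([278.14025302, 290.68001692]), array([278.21065452, 252.3823421 ]), array([278.27425858, 299.14393356])]
```

View pics/w1.png

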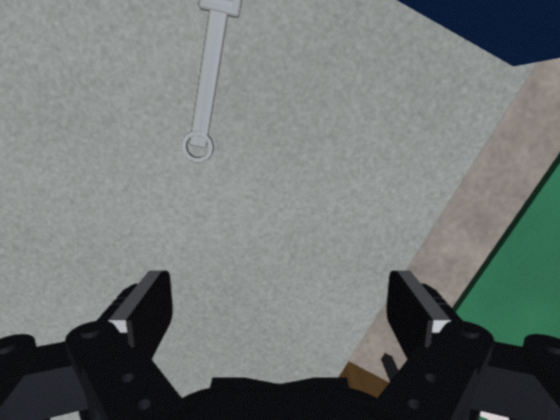

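The wrist view shows only the wrench (around (200,100)) and the open fingers, because the move was refused. The rows probably need every key, so I'll add roll.

Call:
servo_tool(
  targets=[
    {"hand": 1,"x": 0.07,"y": -0.032,"z": 0,"roll": 0},
    {"hand": 1,"x": 0.14,"y": -0.064,"z": 0,"roll": 0},
    {"hand": 1,"x": 0.21,"y": -0.095,"z": 0,"roll": 0},
    {"hand": 1,"x": 0.28,"y": -0.127,"z": 0,"roll": 0},
    {"hand": 1,"x": 0.35,"y": -0.159,"z": 0,"roll": 0},
    {"hand": 1,"x": 0.42,"y": -0.19,"z": 0,"roll": 0},
    {"hand": 1,"x": 0.49,"y": -0.222,"z": 0,"roll": 0},
    {"hand": 1,"x": 0.56,"y": -0.254,"z": 0,"roll": 0},
    {"hand": 1,"x": 0.63,"y": -0.286,"z": 0,"roll": 0},
    {"hand": 1,"x": 0.7,"y": -0.317,"z": 0,"roll": 0},
  ],
)

```text
time: 0.98
tool_pos: [0.5414, -0.3095, 0.2497]
tcp_rot: [-3.061, -0.705, 0.001]
wrist_force: [0.2, -0.6, 0.4]
width: 0.0
grip_force: 0.0
```

Call:
servo_tool(
  targets=[
    {"hand": 1,"x": 0.07,"y": -0.032,"z": 0,"roll": 0},
    {"hand": 1,"x": 0.14,"y": -0.064,"z": 0,"roll": 0},
    {"hand": 1,"x": 0.195,"y": -0.088,"z": 0,"roll": 0},
    {"hand": 1,"x": 0.195,"y": -0.088,"z": 0,"roll": 0},
    {"hand": 1,"x": 0.195,"y": -0.088,"z": 0,"roll": 0},
    {"hand": 1,"x": 0.195,"y": -0.088,"z": 0,"roll": 0},
  ],
)

```text
time: 1.48
tool_pos: [0.6087, -0.2292, 0.2495]
tcp_rot: [-3.061, -0.706, 0.002]
wrist_force: [-0.4, -0.5, 0.1]
width: 0.0
grip_force: 0.0
```

```bash
python3 - <<'E'
from h import *
s=bot.read_state();a=read_camera("wrist");cv2.imwrite("pics/w2.png",a[:,:,::-1])
print(s['tool_pos'],s['tcp_rot'],s['width'],s['time'],s['q'],s['wrist_force'])
for p in [(0.609,-.229,.1125)]:print(proj("wrist",p,s))
A=R.from_rotvec(s['tcp_rot']).as_matrix()
print("tip",[proj("wrist",s['tool_pos']+A@np.array(v),s) for v in [(0,0,.019),(0,0,.006),(.011,0,.019),(-.011,0,.019)]])
E
```

```text
[ 0.60866697 -0.22916142  0.24945585] [-3.06105550e+00 -7.06244357e-01  2.03773471e-03] 0.00032709471753047237 1.4833 [-3.98042899e-01  2.18918883e-01  1.66014618e+00 -6.93390947e-04
  1.26365049e+00  7.19460696e-01] [-0.36548828 -0.51494885  0.07882238]
[278.81620424 205.59535265]
tip [array([278.24356678, 276.2129321 ]), array([278.14076171, 290.68192452]), array([278.21115712, 252.38385268]), array([278.27475732, 299.14565726])]
```

View pics/w2.png

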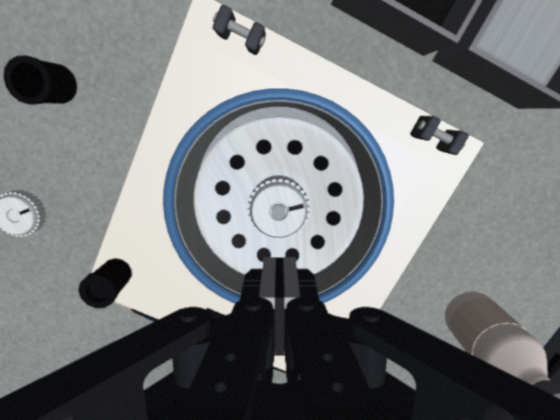

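Wrist view: nut centred near (279,210) with its mark pointing right to (302,207). The shut fingertips end at v≈258, spanning u 261–299. The sleeve is on the deck's front left corner, which confirms this is the drum machine.

```bash
python3 - <<'E'
import cv2
a=cv2.imread("pics/w2.png")[165:285,200:360]
cv2.imwrite("pics/w2c.png",cv2.resize(a,None,fx=5,fy=5,interpolation=cv2.INTER_CUBIC))
E
```

```text
(no output)
```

View pics/w2c.png

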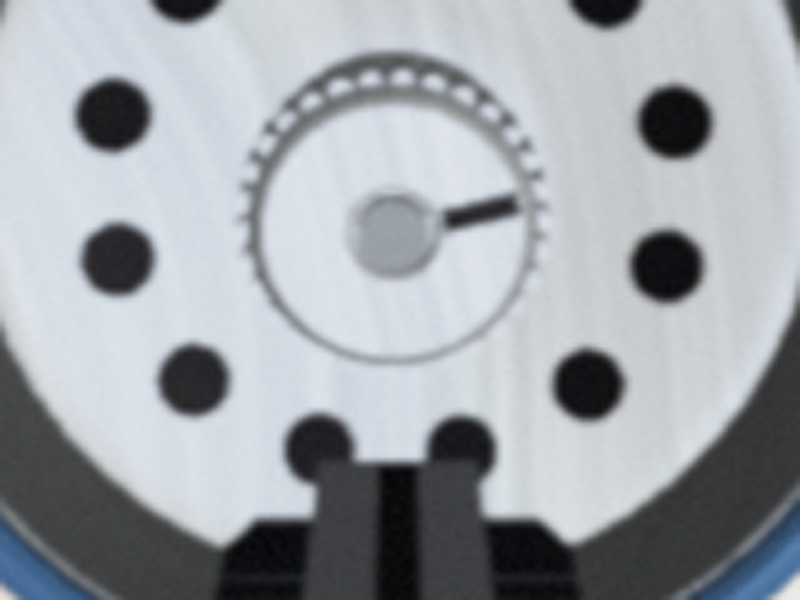

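```bash
python3 - <<'E'
from h import *
s=bot.read_state();A=R.from_rotvec(s['tcp_rot']).as_matrix()
c=onz("wrist",(279.5,211.2),.1125,s);l=onz("wrist",(303.6,206),.1125,s);k=onz("wrist",(289.3,208.8),.1125,s)
print(c,"mark deg",np.degrees(np.arctan2(*(l-c)[1::-1])),np.degrees(np.arctan2(*(l-k)[1::-1])))
print("centre in tool mm",A.T@(c-s['tool_pos'])*1e3)
for z in(.019,.0145):
  for x in (.0085,.011):print(z,x,proj("wrist",s['tool_pos']+A@np.array([x,0,z]),s))
for y in(.007,.008,.01):print(proj("wrist",s['tool_pos']+A@np.array([.011,y,.017]),s))
E
```

```text
[ 0.60504151 -0.23197763  0.1125    ] mark deg -51.47384370912472 -52.61389472685619
centre in tool mm [ -3.8167605    0.5636937  137.07362566]
0.019 0.0085 [278.2186337  257.88097612]
0.019 0.011 [278.21115712 252.38385268]
0.0145 0.0085 [278.18372213 262.16159091]
0.0145 0.011 [278.17586834 256.52401075]
[294.98712336 254.19077675]
[297.38602277 254.19022509]
[302.18391753 254.18912175]
```

Call:
servo_tool(
  targets=[
    {"hand": 1,"x": -0.05,"y": -0.007,"z": 0,"roll": 0},
    {"hand": 1,"x": -0.096,"y": -0.013,"z": 0.03,"roll": 0},
    {"hand": 1,"x": -0.096,"y": -0.013,"z": 0.09,"roll": 0},
    {"hand": 1,"x": -0.096,"y": -0.013,"z": 0.15,"roll": 0},
    {"hand": 1,"x": -0.096,"y": -0.013,"z": 0.2,"roll": 0},
    {"hand": 1,"x": -0.096,"y": -0.013,"z": 0.24,"roll": 0},
    {"hand": 1,"x": -0.096,"y": -0.013,"z": 0.263,"roll": 0},
    {"hand": 1,"x": -0.096,"y": -0.013,"z": 0.263,"roll": 0},
    {"hand": 1,"x": -0.096,"y": -0.013,"z": 0.263,"roll": 0},
  ],
)

```text
time: 2.28
tool_pos: [0.5624, -0.2451, 0.1184]
tcp_rot: [-3.061, -0.703, 0.001]
wrist_force: [-1.1, 0.5, 0.4]
width: -0.005
grip_force: 0.0
```

```bash
cat > st.py <<'E'
from h import *
import sys
s=bot.read_state();A=R.from_rotvec(s['tcp_rot']).as_matrix();C=np.array([.6050,-.2320,.1125])
print(s['time'],"rel nut, tool mm",np.round(A.T@(s['tool_pos']-C)*1e3,1),"F tool",np.round(A.T@s['wrist_force'],2),s['tool_pos'][2])
if len(sys.argv)>1:
    a=read_camera("wrist")[:,:,::-1];cv2.imwrite("pics/"+sys.argv[1],a)
E
python3 st.py w3.png
```

```text
2.2833 rel nut, tool mm [-44.   -6.8  -5.9] F tool [-0.79 -0.89 -0.41] 0.11838637952547323
```

View pics/w3.png

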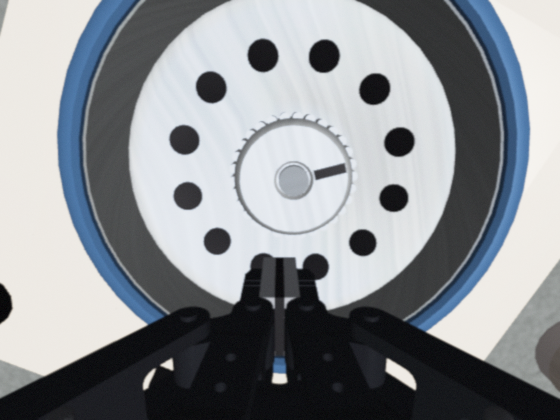

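Close view: nut's flat top centred at about (293,178), mark tip near (345,167), and fingertip clear of the nut at (280,258).

Call:
servo_tool(
  targets=[
    {"hand": 1,"x": 0.012,"y": 0,"z": 0,"roll": 0},
    {"hand": 1,"x": 0.02,"y": 0,"z": 0,"roll": 0},
    {"hand": 1,"x": 0.024,"y": 0,"z": 0,"roll": 0},
    {"hand": 1,"x": 0.024,"y": 0,"z": 0,"roll": 0},
    {"hand": 1,"x": 0.024,"y": 0,"z": 0,"roll": 0},
  ],
)

```text
time: 2.75
tool_pos: [0.5743, -0.2395, 0.1195]
tcp_rot: [3.06, 0.706, 0.001]
wrist_force: [-3.4, -2.8, 1.9]
width: -0.0
grip_force: 1.9
```

```bash
python3 - <<'E'
from h import *
# geometry of the previous picture: tool at (-44,-6.8) from assumed centre
s=bot.read_state();s=dict(s);s['tool_pos']=np.array([.5624,-.2451,.1184])
print(onz("wrist",(293,178.2),.1125,s))
E
python3 st.py
```

```text
[ 0.60531561 -0.23024517  0.1125    ]
2.75 rel nut, tool mm [-30.9  -6.7  -7. ] F tool [-4.31  1.04 -1.86] 0.1194701729101704
```

```bash
cat > path.py <<'E'
import numpy as np
def loop(r,hx=11,hy=7.3,n=4):
    # anticlockwise in world = -x -> +y -> +x -> -y in tool axes; closed path of the tool centre round the nut
    P=[]
    for k,(cx,cy) in enumerate([(-hx,hy),(hx,hy),(hx,-hy),(-hx,-hy)]):
        for t in np.radians(180-90*k-np.linspace(0,90,n+1)): P.append((cx+r*np.cos(t),cy+r*np.sin(t)))
    return np.array(P)
if __name__=="__main__":
    p=loop(21);print(np.round(p,1).tolist())
    c=np.array([-32.3,-6.0])
    print("shift:",np.round((p[:10]-c)*.002,3).tolist())
E
python3 path.py
```

```text
[[-32.0, 7.3], [-30.4, 15.3], [-25.8, 22.1], [-19.0, 26.7], [-11.0, 28.3], [11.0, 28.3], [19.0, 26.7], [25.8, 22.1], [30.4, 15.3], [32.0, 7.3], [32.0, -7.3], [30.4, -15.3], [25.8, -22.1], [19.0, -26.7], [11.0, -28.3], [-11.0, -28.3], [-19.0, -26.7], [-25.8, -22.1], [-30.4, -15.3], [-32.0, -7.3]]
shift: [[0.001, 0.027], [0.004, 0.043], [0.013, 0.056], [0.027, 0.065], [0.043, 0.069], [0.087, 0.069], [0.103, 0.065], [0.116, 0.056], [0.125, 0.043], [0.129, 0.027]]
```

Call:
servo_tool(
  targets=[
    {"hand": 1,"x": 0.001,"y": 0.013,"z": 0,"roll": 0},
    {"hand": 1,"x": 0.001,"y": 0.027,"z": 0,"roll": 0},
    {"hand": 1,"x": 0.004,"y": 0.043,"z": 0,"roll": 0},
    {"hand": 1,"x": 0.013,"y": 0.056,"z": 0,"roll": 0},
    {"hand": 1,"x": 0.027,"y": 0.065,"z": 0,"roll": 0},
    {"hand": 1,"x": 0.043,"y": 0.069,"z": 0,"roll": 0},
    {"hand": 1,"x": 0.043,"y": 0.069,"z": 0,"roll": 0},
    {"hand": 1,"x": 0.043,"y": 0.069,"z": 0,"roll": 0},
  ],
)

```text
time: 3.42
tool_pos: [0.61, -0.2614, 0.1187]
tcp_rot: [3.059, 0.705, 0.003]
wrist_force: [0.9, -6.1, -0.3]
width: 0.003
grip_force: 2.7
```

```bash
sed -i 's/\[.6050,-.2320,.1125\]/[.6053,-.2303,.1125]/' st.py; python3 st.py w4.png
```

```text
3.4167 rel nut, tool mm [-9.4 30.  -6.1] F tool [-1.86  5.88  0.31] 0.11868642633938314
```

View pics/w4.png

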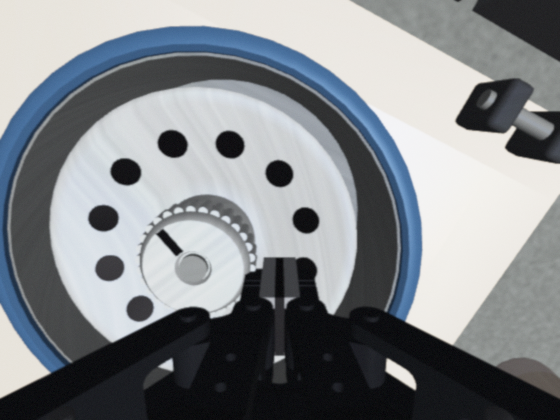

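The mark turned about 120° anticlockwise, as predicted with no slip. I'll continue round the +y face and the next corner.

Call:
servo_tool(
  targets=[
    {"hand": 1,"x": 0.015,"y": 0.001,"z": 0,"roll": 0},
    {"hand": 1,"x": 0.03,"y": 0.001,"z": 0,"roll": 0},
    {"hand": 1,"x": 0.044,"y": 0.001,"z": 0,"roll": 0},
    {"hand": 1,"x": 0.06,"y": -0.002,"z": 0,"roll": 0},
    {"hand": 1,"x": 0.074,"y": -0.012,"z": 0,"roll": 0},
    {"hand": 1,"x": 0.083,"y": -0.026,"z": 0,"roll": 0},
    {"hand": 1,"x": 0.086,"y": -0.042,"z": 0,"roll": 0},
    {"hand": 1,"x": 0.086,"y": -0.042,"z": 0,"roll": 0},
  ],
)

```text
time: 4.13
tool_pos: [0.6374, -0.2201, 0.1181]
tcp_rot: [-3.059, -0.707, 0.001]
wrist_force: [1.4, 0.4, 0.5]
width: -0.003
grip_force: 0.7
```

```bash
python3 st.py w5.png
```

```text
4.1333 rel nut, tool mm [33.3  4.9 -5.6] F tool [ 1.41  0.19 -0.51] 0.11809293421966596
```

Call:
servo_tool(
  targets=[
    {"hand": 1,"x": -0.003,"y": -0.007,"z": 0,"roll": 0},
    {"hand": 1,"x": -0.003,"y": -0.018,"z": 0,"roll": 0},
    {"hand": 1,"x": -0.003,"y": -0.029,"z": 0,"roll": 0},
    {"hand": 1,"x": -0.006,"y": -0.044,"z": 0,"roll": 0},
    {"hand": 1,"x": -0.015,"y": -0.057,"z": 0,"roll": 0},
    {"hand": 1,"x": -0.029,"y": -0.066,"z": 0,"roll": 0},
    {"hand": 1,"x": -0.045,"y": -0.069,"z": 0,"roll": 0},
    {"hand": 1,"x": -0.045,"y": -0.069,"z": 0,"roll": 0},
  ],
)

```text
time: 4.85
tool_pos: [0.5999, -0.1999, 0.1186]
tcp_rot: [-3.058, -0.704, 0.003]
wrist_force: [0.3, 6.7, 4.3]
width: -0.001
grip_force: 3.8
```

```bash
python3 st.py w6.png
```

```text
4.85 rel nut, tool mm [  8.4 -29.7  -6. ] F tool [ 3.21 -5.89 -4.25] 0.11858581662257195
```

Call:
servo_tool(
  targets=[
    {"hand": 1,"x": -0.014,"y": -0.001,"z": 0,"roll": 0},
    {"hand": 1,"x": -0.028,"y": -0.002,"z": 0,"roll": 0},
    {"hand": 1,"x": -0.043,"y": -0.002,"z": 0,"roll": 0},
    {"hand": 1,"x": -0.059,"y": 0.002,"z": 0,"roll": 0},
    {"hand": 1,"x": -0.072,"y": 0.011,"z": 0,"roll": 0},
    {"hand": 1,"x": -0.081,"y": 0.024,"z": 0,"roll": 0},
    {"hand": 1,"x": -0.084,"y": 0.04,"z": 0,"roll": 0},
    {"hand": 1,"x": -0.084,"y": 0.04,"z": 0,"roll": 0},
  ],
)

```text
time: 5.57
tool_pos: [0.5729, -0.2402, 0.1183]
tcp_rot: [3.061, 0.703, -0.002]
wrist_force: [-2.2, -0.2, -0.3]
width: 0.001
grip_force: 1.1
```

```bash
python3 st.py w7.png; python3 -c "
import cv2
a=[cv2.imread('pics/w%d.png'%i)[100:400,40:] for i in (5,6,7)]
cv2.imwrite('pics/m.png',cv2.resize(cv2.vconcat([cv2.hconcat(a[:2]),cv2.hconcat([a[2],a[2]*0])]),(800,462)))"
```

```text
5.5667 rel nut, tool mm [-33.5  -5.2  -5.7] F tool [-2.1  -0.82  0.34] 0.11827779736563046
```

View pics/m.png

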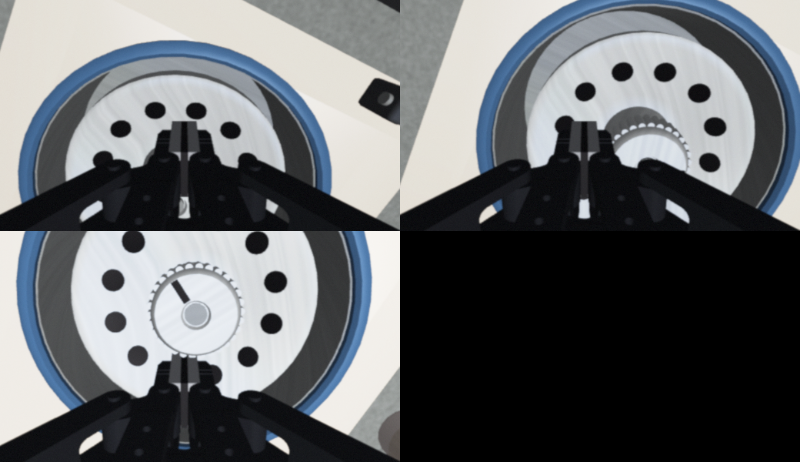

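```bash
cat > ang.py <<'E'
from h import *
import sys
def meas(f,c0,r0=57):
    g=cv2.cvtColor(cv2.imread(f),cv2.COLOR_BGR2GRAY)
    # radial edge search for dark ring around flat top, ellipse fit
    G=cv2.GaussianBlur(g,(3,3),0).astype(float);pts=[];c=np.array(c0,float)
    for it in range(3):
        pts=[]
        for t in np.radians(np.arange(0,360,3)):
            rr=np.arange(r0-9,r0+9,.25);xy=c+np.outer(rr,[np.cos(t),np.sin(t)])
            v=cv2.remap(G.astype(np.float32),xy[:,0].astype(np.float32),xy[:,1].astype(np.float32),cv2.INTER_LINEAR).ravel()
            i=np.argmin(np.gradient(v));
            if xy[i,1]<253: pts.append(xy[i])
        pts=np.array(pts,np.float32)
        for k in range(3):
            e=cv2.fitEllipse(pts);d=np.hypot(*(pts-e[0]).T);m=abs(d-np.median(d))<2.0;pts=pts[m]
        c=np.array(e[0])
    # dark mark
    yy,xx=np.mgrid[:420,:560];d=np.hypot(xx-c[0],yy-c[1]);m=(d>.42*r0)&(d<.85*r0)&(g<90)
    w=(90.-g)*m;p=np.array([(xx*w).sum(),(yy*w).sum()])/w.sum()
    return e,len(pts),c,p
if __name__=="__main__":
    for a in sys.argv[1:]:
        f,x,y=a.split(",");e,n,c,p=meas("pics/"+f,(float(x),float(y)))
        s=dict(bot.read_state());print(f,np.round(e[1],1),n,np.round(c,1),p)
        # angle in world via homography on top plane (orientation the same in all)
        C=onz("wrist",c,.114,s);P=onz("wrist",p,.114,s);print("world deg",np.degrees(np.arctan2(*(P-C)[1::-1])))
E
python3 ang.py w3.png,293,178 w4.png,193,267 w7.png,293,206
```

```text
w3.png [106.5 109.1] 119 [293.3 178.2] [328.42447862 171.51190225]
world deg -53.29061105044587Traceback (most recent call last):
  File "ang.py", line 24, in <module>
    f,x,y=a.split(",");e,n,c,p=meas("pics/"+f,(float(x),float(y)))
                               ~~~~^^^^^^^^^^^^^^^^^^^^^^^^^^^^^^^
  File "ang.py", line 16, in meas
    e=cv2.fitEllipse(pts);d=np.hypot(*(pts-e[0]).T);m=abs(d-np.median(d))<2.0;pts=pts[m]
cv2.error: OpenCV(4.12.0) /io/opencv/modules/imgproc/src/shapedescr.cpp:361: error: (-201:Incorrect size of input array) There should be at least 5 points to fit the ellipse in function 'fitEllipseNoDirect'
```

```bash
sed -i 's/xy\[i,1\]<253/xy[i,1]<252/' ang.py; python3 ang.py w3.png,293,178 w7.png,293.5,206; python3 ang.py w4.png,193,262
```

```text
w3.png [106.5 109.1] 119 [293.3 178.2] [328.42447862 171.51190225]
world deg -53.29061105044587
w7.png [103.7 108.7] 62 [294.5 207.3] [273.70459712 177.66734024]
world deg 60.451883950964984Traceback (most recent call last):
  File "ang.py", line 24, in <module>
    f,x,y=a.split(",");e,n,c,p=meas("pics/"+f,(float(x),float(y)))
                               ~~~~^^^^^^^^^^^^^^^^^^^^^^^^^^^^^^^
  File "ang.py", line 16, in meas
    e=cv2.fitEllipse(pts);d=np.hypot(*(pts-e[0]).T);m=abs(d-np.median(d))<2.0;pts=pts[m]
cv2.error: OpenCV(4.12.0) /io/opencv/modules/imgproc/src/shapedescr.cpp:361: error: (-201:Incorrect size of input array) There should be at least 5 points to fit the ellipse in function 'fitEllipseNoDirect'
```

Call:
servo_tool(
  targets=[
    {"hand": 1,"x": -0.012,"y": 0.001,"z": 0,"roll": 0},
    {"hand": 1,"x": -0.024,"y": 0.001,"z": 0,"roll": 0},
    {"hand": 1,"x": -0.024,"y": 0.001,"z": 0,"roll": 0},
    {"hand": 1,"x": -0.024,"y": 0.001,"z": 0,"roll": 0},
  ],
)

```text
time: 5.95
tool_pos: [0.5628, -0.244, 0.1186]
tcp_rot: [3.061, 0.704, 0.001]
wrist_force: [0.4, 0.1, -0.7]
width: 0.004
grip_force: 0.0
```

```bash
python3 st.py w8.png; python3 ang.py w3.png,293,178 w8.png,293,178
python3 - <<'E'
from h import *
a=[cv2.resize(cv2.imread(f"pics/{f}.png")[95:265,210:378],(400,405),interpolation=cv2.INTER_CUBIC) for f in("w3","w8")]
cv2.imwrite("pics/m2.png",cv2.hconcat(a))
E
```

```text
5.95 rel nut, tool mm [-44.2  -6.3  -6.1] F tool [0.39 0.06 0.69] 0.11858472157975244
w3.png [106.5 109.1] 119 [293.3 178.2] [328.42447862 171.51190225]
world deg -53.23541952371993
w8.png [108.1 110.6] 119 [295.7 181.4] [275.12826694 151.49505202]
world deg 60.4491242391475
```

View pics/m2.png

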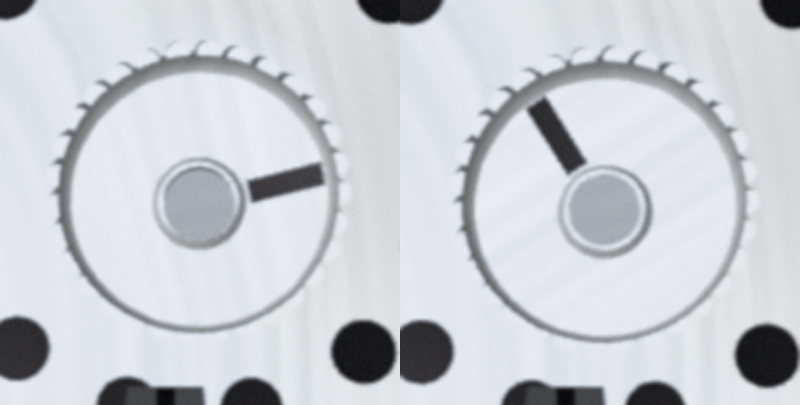

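Retreated view (right half): the mark has turned by 113.7°+360° = 473.7°. The disc is about 1.5 % larger, so the nut has risen about 2 mm, which fits. About 246° remains, so I'll make one pass of roughly 177° and then trim in view of the camera.

Call:
servo_tool(
  targets=[
    {"hand": 1,"x": 0.025,"y": 0,"z": 0,"roll": 0},
    {"hand": 1,"x": 0.025,"y": 0.013,"z": 0,"roll": 0},
    {"hand": 1,"x": 0.025,"y": 0.027,"z": 0,"roll": 0},
    {"hand": 1,"x": 0.028,"y": 0.043,"z": 0,"roll": 0},
    {"hand": 1,"x": 0.037,"y": 0.057,"z": 0,"roll": 0},
    {"hand": 1,"x": 0.051,"y": 0.066,"z": 0,"roll": 0},
    {"hand": 1,"x": 0.067,"y": 0.069,"z": 0,"roll": 0},
    {"hand": 1,"x": 0.087,"y": 0.069,"z": 0,"roll": 0},
    {"hand": 1,"x": 0.109,"y": 0.069,"z": 0,"roll": 0},
    {"hand": 1,"x": 0.109,"y": 0.092,"z": 0,"roll": 0},
  ],
)

```text
time: 6.83
tool_pos: [0.635, -0.26, 0.1191]
tcp_rot: [3.061, 0.707, 0.006]
wrist_force: [0.3, 0.6, -0.5]
width: -0.002
grip_force: 0.0
```

Call:
servo_tool(
  targets=[
    {"hand": 1,"x": -0.04,"y": 0.01,"z": 0,"roll": 0},
    {"hand": 1,"x": -0.1,"y": -0.01,"z": 0,"roll": 0},
    {"hand": 1,"x": -0.115,"y": -0.05,"z": 0,"roll": 0},
    {"hand": 1,"x": -0.109,"y": -0.092,"z": 0,"roll": 0},
    {"hand": 1,"x": -0.109,"y": -0.092,"z": 0,"roll": 0},
    {"hand": 1,"x": -0.109,"y": -0.092,"z": 0,"roll": 0},
  ],
)

```text
time: 7.33
tool_pos: [0.5633, -0.2436, 0.1185]
tcp_rot: [3.061, 0.706, 0.002]
wrist_force: [0.1, 1.3, 0.5]
width: 0.001
grip_force: 0.0
```

```bash
python3 st.py w9.png; python3 ang.py w9.png,295,180
```

```text
7.3333 rel nut, tool mm [-43.5  -6.4  -6.1] F tool [ 0.63 -1.11 -0.52] 0.1185419746143177
w9.png [108.5 111.1] 117 [296.3 183.9] [313.49398443 216.21854211]
world deg -125.8611306151938
```

Call:
servo_tool(
  targets=[
    {"hand": 1,"x": 0.025,"y": 0,"z": 0,"roll": 0},
    {"hand": 1,"x": 0.025,"y": 0.013,"z": 0,"roll": 0},
    {"hand": 1,"x": 0.025,"y": 0.027,"z": 0,"roll": 0},
    {"hand": 1,"x": 0.026,"y": 0.038,"z": 0,"roll": 0},
    {"hand": 1,"x": 0.031,"y": 0.048,"z": 0,"roll": 0},
    {"hand": 1,"x": 0.013,"y": 0.058,"z": 0,"roll": 0},
    {"hand": 1,"x": -0.01,"y": 0.05,"z": 0,"roll": 0},
    {"hand": 1,"x": 0,"y": 0,"z": 0,"roll": 0},
    {"hand": 1,"x": 0,"y": 0,"z": 0,"roll": 0},
    {"hand": 1,"x": 0,"y": 0,"z": 0,"roll": 0},
  ],
)

```text
time: 8.22
tool_pos: [0.5618, -0.2433, 0.1183]
tcp_rot: [-3.061, -0.706, 0.0]
wrist_force: [0.6, -0.3, 0.4]
width: 0.001
grip_force: 0.0
```

```bash
python3 st.py w10.png; python3 ang.py w10.png,296,183
```

```text
8.2167 rel nut, tool mm [-44.8  -7.3  -5.8] F tool [ 0.42  0.53 -0.43] 0.11830758068737529
w10.png [109.2 112.5] 120 [299.2 180.9] [334.90841487 184.12896282]
world deg -69.34361766624215
```

Call:
servo_tool(
  targets=[
    {"hand": 1,"x": 0.012,"y": 0.005,"z": 0,"roll": 0},
    {"hand": 1,"x": 0.025,"y": 0.005,"z": 0,"roll": 0},
    {"hand": 1,"x": 0.025,"y": 0.01,"z": 0,"roll": 0},
    {"hand": 1,"x": 0.025,"y": 0.015,"z": 0,"roll": 0},
    {"hand": 1,"x": 0.025,"y": 0.02,"z": 0,"roll": 0},
    {"hand": 1,"x": 0.025,"y": 0.02,"z": 0,"roll": 0},
    {"hand": 1,"x": 0.01,"y": 0.02,"z": 0,"roll": 0},
    {"hand": 1,"x": 0,"y": 0,"z": 0,"roll": 0},
    {"hand": 1,"x": 0,"y": 0,"z": 0,"roll": 0},
    {"hand": 1,"x": 0,"y": 0,"z": 0,"roll": 0},
  ],
)

```text
time: 9.1
tool_pos: [0.5623, -0.2432, 0.1183]
tcp_rot: [-3.061, -0.705, -0.001]
wrist_force: [0.6, 0.5, -0.7]
width: -0.003
grip_force: 0.0
```

```bash
python3 st.py w11.png; python3 ang.py w11.png,298,182
```

```text
9.1 rel nut, tool mm [-44.3  -7.2  -5.8] F tool [ 0.77 -0.19  0.74] 0.11832694252908471
w11.png [109.  112.3] 119 [298.7 182.2] [333.92502021 176.92663703]
world deg -55.49280403598145
```

Call:
servo_tool(
  targets=[
    {"hand": 1,"x": -0.005,"y": 0,"z": -0.05,"roll": 0},
    {"hand": 1,"x": -0.005,"y": 0,"z": -0.12,"roll": 0},
    {"hand": 1,"x": -0.005,"y": 0,"z": -0.19,"roll": 0},
    {"hand": 1,"x": -0.005,"y": 0,"z": -0.26,"roll": 0},
    {"hand": 1,"x": -0.005,"y": 0,"z": -0.3,"roll": 0},
    {"hand": 1,"x": -0.005,"y": 0,"z": -0.3,"roll": 0},
    {"hand": 1,"x": -0.005,"y": 0,"z": -0.3,"roll": 0},
  ],
)

```text
time: 9.73
tool_pos: [0.562, -0.2453, 0.2709]
tcp_rot: [3.058, 0.705, 0.006]
wrist_force: [-0.4, -0.6, -0.3]
width: 0.002
grip_force: 0.0
```

```bash
python3 st.py w12.png
```

```text
9.7333 rel nut, tool mm [ -45.    -4.9 -158.6] F tool [-0.65  0.3   0.27] 0.2709310715051619
```

View pics/w12.png

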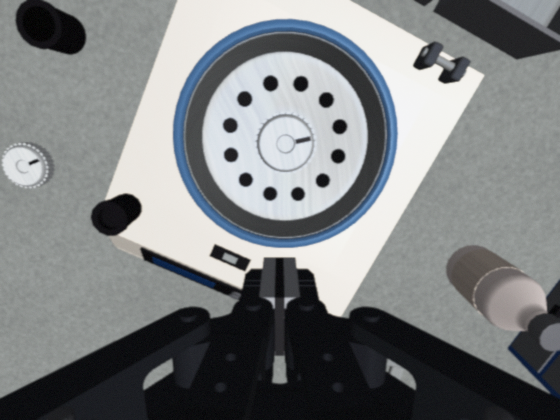

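The final view shows the nut on its hub at (286,143), its mark back at the starting direction. The sleeve at (115,214), spare nut and bucket are undisturbed, and the arm is clear.

```bash
python3 -c "
from workcell import ticket
print(ticket.finish_job())"
```

```text
the job is handed in; nothing more can be done
None
```

I loosened the fixed-angle rotor's nut by about 718° of the 720° asked (two turns, camera-measured to roughly ±2°), using the shut fingertips on the outside of its rim with no pinching. It's still on its thread; I didn't touch the swing-out nut or any loose item, the arm finished clear of everything, and the job is handed in.

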